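Shim the spindle jig tight and hold the collar

TASK

On the spindle jig, hang horseshoe spacers astride the square bar, side by side in the gap between the fixed stop and the sprung sliding collar, adding them until the collar, pushed towards the stop, clamps the row tight before it runs out of travel (two to four spacers, depending on the gap). Finish while holding: keep the fingers on the collar, pressing it firmly against the row so that no play is left anywhere between stop and collar, and do not let go, because its spring would push it back. Leave the door knob, hinge, tub and tin where they are.

Things in the scene. Friction and masses are not known exactly. Their poses are not given: they have to be found in the camera images.
- jig: grey bench jig, fixed: base plate 90 mm (own x) by 290 (own y) by 12, with a level square steel bar 16 x 16 mm along own y, from -142 to +142, on two end posts lower than the bar; the bar's top is 80 mm above the bench. Origin at the centre of the plate's underside
- stop_face (a point): on the fixed stop's flat face, over the bar's centre line, at the height of the bar's top. The face looks to the jig's -y. The stop is a dark steel block round the bar, 46 mm wide, 30 thick (to +y), top 16 above the bar, a screw head to 23. It stands 64 to 100 mm from the resting collar's face. Axes as the jig's
- collar_face (a point): on the sliding collar's flat face, over the bar's centre line, at the height of the bar's top. The face looks to the jig's +y, towards the stop. The collar is a dark steel block round the bar, 46 mm wide, 30 thick (to -y), top 16 above the bar. Axes as the jig's
- collar_tab (a point): centre of the collar's upright grip tab, 24 mm wide (jig's x), 16 thick (jig's y), 44 tall, from 16 to 60 mm above the bar's top; it stands 15 mm behind the collar's face. This point is 38 mm above the bar's top. Axes as the jig's
- collar (a joint): travel of the collar along the bar, m: 0 at rest (its spring holds it there, farthest from the stop), growing towards the stop, hard limit 0.036. The spring pushes back with 3 N at rest, 6 N at full travel. At the limit with a loose row, another spacer is needed
- spacer1_tab (a point): aluminium horseshoe spacer on its two legs, 0.14 kg. Upside-down U 46 mm wide (own x), 24 thick (own y); slot 22 wide, open below, mouth flared to 30, running through along own y. From the underside: legs z 0 to 32, crown 32 to 48, grip tab 48 to 92 (24 wide in x, 16 thick in y). Point: tab centre, z 70; seated, it is 38 above the bar's top. All four are alike
- spacer2_tab (a point): aluminium horseshoe spacer on its two legs, 0.14 kg. Upside-down U 46 mm wide (own x), 24 thick (own y); slot 22 wide, open below, mouth flared to 30, running through along own y. From the underside: legs z 0 to 32, crown 32 to 48, grip tab 48 to 92 (24 wide in x, 16 thick in y). Point: tab centre, z 70; seated, it is 38 above the bar's top. All four are alike
- spacer3_tab (a point): aluminium horseshoe spacer on its two legs, 0.14 kg. Upside-down U 46 mm wide (own x), 24 thick (own y); slot 22 wide, open below, mouth flared to 30, running through along own y. From the underside: legs z 0 to 32, crown 32 to 48, grip tab 48 to 92 (24 wide in x, 16 thick in y). Point: tab centre, z 70; seated, it is 38 above the bar's top. All four are alike
- spacer4_tab (a point): aluminium horseshoe spacer on its two legs, 0.14 kg. Upside-down U 46 mm wide (own x), 24 thick (own y); slot 22 wide, open below, mouth flared to 30, running through along own y. From the underside: legs z 0 to 32, crown 32 to 48, grip tab 48 to 92 (24 wide in x, 16 thick in y). Point: tab centre, z 70; seated, it is 38 above the bar's top. All four are alike
- door_knob: bystander: a brass door knob standing on its rose, 54 mm across and 63 mm tall; origin at the centre of its underside
- hinge: bystander: a brass butt hinge lying open and flat, 82 x 96 x 10 mm; origin at the centre of its underside
- tub: bystander: a white plastic tub, 84 mm across and 95 mm tall; origin at the centre of its underside
- parts_tin: bystander: an open green tin tray 80 x 120 x 40 mm; origin at the centre of its underside
Mind the look-alikes: they are no part of the job. What is shaped like the part that bears spacer2_tab but purple or red is not meant.

How it is judged (in metres and radians):
On the way:
1. a first spacer hangs astride the bar between stop and collar, let go of (((z of spacer1_tab in the frame of jig between 0.112 and 0.124 m and x of spacer1_tab in the frame of jig between -0.012 and 0.012 m and y of spacer1_tab in the frame of stop_face below -0.005 m and y of spacer1_tab in the frame of collar_face above 0.005 m and angle between spacer1_tab's own z axis and vertical below 0.15 rad and contact force between the fingers and spacer1 below 0.05 N) or (z of spacer2_tab in the frame of jig between 0.112 and 0.124 m and x of spacer2_tab in the frame of jig between -0.012 and 0.012 m and y of spacer2_tab in the frame of stop_face below -0.005 m and y of spacer2_tab in the frame of collar_face above 0.005 m and angle between spacer2_tab's own z axis and vertical below 0.15 rad and contact force between the fingers and spacer2 below 0.05 N) or (z of spacer3_tab in the frame of jig between 0.112 and 0.124 m and x of spacer3_tab in the frame of jig between -0.012 and 0.012 m and y of spacer3_tab in the frame of stop_face below -0.005 m and y of spacer3_tab in the frame of collar_face above 0.005 m and angle between spacer3_tab's own z axis and vertical below 0.15 rad and contact force between the fingers and spacer3 below 0.05 N) or (z of spacer4_tab in the frame of jig between 0.112 and 0.124 m and x of spacer4_tab in the frame of jig between -0.012 and 0.012 m and y of spacer4_tab in the frame of stop_face below -0.005 m and y of spacer4_tab in the frame of collar_face above 0.005 m and angle between spacer4_tab's own z axis and vertical below 0.15 rad and contact force between the fingers and spacer4 below 0.05 N))), for 0.2 s.
At the end, for the whole second after the job is handed in: For the last second the fingers press on the still collar (over 3 N); one spacer seated astride the bar is pressed on the stop and one on the collar (over 2 N each). Seated: tab centre 32 to 44 mm above the bar's top, within 12 mm of its centre line, tilt under 0.15 rad (((z of spacer1_tab in the frame of jig between 0.112 and 0.124 m and x of spacer1_tab in the frame of jig between -0.012 and 0.012 m and y of spacer1_tab in the frame of stop_face below -0.005 m and y of spacer1_tab in the frame of collar_face above 0.005 m and angle between spacer1_tab's own z axis and vertical below 0.15 rad and contact force between stop and spacer1 above 2 N) or (z of spacer2_tab in the frame of jig between 0.112 and 0.124 m and x of spacer2_tab in the frame of jig between -0.012 and 0.012 m and y of spacer2_tab in the frame of stop_face below -0.005 m and y of spacer2_tab in the frame of collar_face above 0.005 m and angle between spacer2_tab's own z axis and vertical below 0.15 rad and contact force between stop and spacer2 above 2 N) or (z of spacer3_tab in the frame of jig between 0.112 and 0.124 m and x of spacer3_tab in the frame of jig between -0.012 and 0.012 m and y of spacer3_tab in the frame of stop_face below -0.005 m and y of spacer3_tab in the frame of collar_face above 0.005 m and angle between spacer3_tab's own z axis and vertical below 0.15 rad and contact force between stop and spacer3 above 2 N) or (z of spacer4_tab in the frame of jig between 0.112 and 0.124 m and x of spacer4_tab in the frame of jig between -0.012 and 0.012 m and y of spacer4_tab in the frame of stop_face below -0.005 m and y of spacer4_tab in the frame of collar_face above 0.005 m and angle between spacer4_tab's own z axis and vertical below 0.15 rad and contact force between stop and spacer4 above 2 N)) and ((z of spacer1_tab in the frame of jig between 0.112 and 0.124 m and x of spacer1_tab in the frame of jig between -0.012 and 0.012 m and y of spacer1_tab in the frame of stop_face below -0.005 m and y of spacer1_tab in the frame of collar_face above 0.005 m and angle between spacer1_tab's own z axis and vertical below 0.15 rad and contact force between collar and spacer1 above 2 N) or (z of spacer2_tab in the frame of jig between 0.112 and 0.124 m and x of spacer2_tab in the frame of jig between -0.012 and 0.012 m and y of spacer2_tab in the frame of stop_face below -0.005 m and y of spacer2_tab in the frame of collar_face above 0.005 m and angle between spacer2_tab's own z axis and vertical below 0.15 rad and contact force between collar and spacer2 above 2 N) or (z of spacer3_tab in the frame of jig between 0.112 and 0.124 m and x of spacer3_tab in the frame of jig between -0.012 and 0.012 m and y of spacer3_tab in the frame of stop_face below -0.005 m and y of spacer3_tab in the frame of collar_face above 0.005 m and angle between spacer3_tab's own z axis and vertical below 0.15 rad and contact force between collar and spacer3 above 2 N) or (z of spacer4_tab in the frame of jig between 0.112 and 0.124 m and x of spacer4_tab in the frame of jig between -0.012 and 0.012 m and y of spacer4_tab in the frame of stop_face below -0.005 m and y of spacer4_tab in the frame of collar_face above 0.005 m and angle between spacer4_tab's own z axis and vertical below 0.15 rad and contact force between collar and spacer4 above 2 N)) and contact force between the fingers and collar above 3 N and velocity of joint collar between -0.01 and 0.01 m/s); the arm keeps its last pose, push and grip.
It fails at once if the door knob is moved more than 30 mm (distance of door_knob from where it was at the start of the episode above 0.03 m).
It fails at once if the hinge is moved more than 30 mm (distance of hinge from where it was at the start of the episode above 0.03 m).
It fails at once if the tub is moved more than 30 mm (distance of tub from where it was at the start of the episode above 0.03 m).
It fails at once if the parts tin is moved more than 30 mm (distance of parts_tin from where it was at the start of the episode above 0.03 m).
It also fails if it takes over 72 s, if anything falls off the work surface, if the arm or the gripper's body presses on something with over 40 N, if the wrist force passes 120 N, or if a joint passes its speed limit or range.

ROBOT

A 6-joint arm with a two-finger parallel gripper is mounted at the origin on the work surface. World frame = base frame: x ahead of the robot, y to its left, z up, the work surface at z = 0. Lengths are in mm, angles in rad, forces in N, time in s.
With the tool pointing down it reaches from about 275 to 750 mm from the base axis. Payload 10.2 kg.
Tool frame: the origin (TCP) lies at the very end of the fingers, on their centre line; the grasp point (between the pads) lies 19 mm behind it (ctrl.tcp_to_grasp is the distance from the TCP to the grasp point, in mm); z points along the fingers, x is the direction in which the jaws open and shut, and the axes are right-handed (so a half turn about z gives the same grasp; the last joint's range is limited). The gripper opens to 85 mm and grips with 20 to 120 N. Pads are 22 mm wide; open, the fingers measure 114 mm over their backs; the gripper's body (76 mm by 85 mm) begins 54 mm behind the grasp point. The pads swing forward as they close: fully open they stand 13 mm farther back than shut.
Start: joints at [1.029, 0.313, 1.498, -0, 1.331, -0.223], TCP at [164.562, 498.548, 231.294] pointing down, gripper open.
Joint ranges: [-2.94, 2.94], [-0.97, 2.17], [0.19, 2.56], [-1.23, 4.37], [0.02, 3.11], [-2.88, 2.88]. Speed limits (rad/s): [2.39, 2.39, 3.01, 3.14, 3.14, 3.14].

INTERFACE

Orientations are given as a unit quaternion [w, x, y, z].
In Python, from rig import monitor, vision, order, ctrl gives the robot as it stands. The module is installed in compiled form; this text tells all that it offers.
- The arm moves only by the shell command python3 -m pendant 'ROWS' [FORCE]. ROWS is JSON, a list that holds one entry, the list of rows, each a list of 5 numbers: the closure, from -1 (fully open) to 1 (shut), then the shift along the world's x, y, z in m, then the turn about the world's z in degrees. In form: [[[fingers, dx, dy, dz, spin], ...]]. A call has 1 to 20 rows; each row is the pose to reach, as a shift and turn from the pose commanded when the call began; what a row does not reach only later rows make up. A row lasts 1/10 s, in which the tool goes at most 50 mm and 8.59 degrees, less where a joint would pass 70% of its speed; a pose out of reach is approached as far as the arm can. A call with a gripper value outside its range is refused whole. The fingers move at their own pace and stop on an object; FORCE is the grip in N (left out, the last holds). Time passes only in rows, so rows that repeat a pose let the fingers close. It gives the time, the measured TCP pose, the force and the opening at its end, in the units of the state.
- monitor.sense(): the state, without advancing time (a new reading comes with each control period).
- vision.capture(name): name is "scene" or "top" or "wrist"; returns (picture, depth): 420x560x3 uint8, red, green, blue; 420x560 float32, mm along the optical axis (not along the pixel's ray), 0 where there is no reading.
- vision.camera_info(name): a dict with "fov_y" (degrees; the focal length in pixels is half the picture's height over the tangent of half this angle, whatever the lens; pixels are square), "cx", "cy" (the principal point, pixels), "distortion" ([k1, k2, p1, p2, k3] as OpenCV has them; the pictures are not rectified), "R" (3x3) and "t" (3): a world point X has camera coordinates R X + t; the wrist camera has in their place "hand_eye" (4x4, takes a point from camera to tool coordinates, whose origin is the TCP and whose axes are the tool frame's). Camera axes: x right, y down, z forward; pixel columns grow to the right and rows downward; lengths in mm; the calibration is good to about 2 mm. A picture is of the moment at which its call begins: read the wrist's pose just before it. camera_info takes no time and is no camera call.
- order.finish_job(): hands the job in, once; it reports no verdict.
The state is a dict: "time_s": time; "joints": joint angles; "dq": joint speeds; "tau": joint torques, N m; "eef_pos": TCP position; "ee_rot": TCP orientation; "force": force on the tool from outside, world axes, zero at the start; "wrist_torque": the same for the moment, N m; "grip_width": opening from 0.0 (shut) to 1.0 (fully open).
Only numpy, scipy, OpenCV 4.12 (cv2) and the standard library are available. Lean on these libraries where they do the work, as an engineer would, in place of code of your own. Each camera call takes 0.05 s, during which the arm holds its last target.

## Working session

There is one attempt and no reset: what is moved stays moved. The work goes in short steps, Python scripts to look and compute and a shell command to move; the robot and the scene stay as the last step left them, time stands still between calls to the robot, and variables do not carry over. Pictures are saved under pics/ and viewed, and the job is handed in when it is done.

```bash
mkdir -p pics
python3 - <<'E'
from rig import monitor, vision
import cv2
print(monitor.sense())
for n in ("scene","top","wrist"):
    s=monitor.sense()
    p,d=vision.capture(n); cv2.imwrite(f"pics/{n}0.png",p[:,:,::-1])
    import numpy as np; np.save(f"pics/{n}0.npy",d); print(n,vision.camera_info(n))
E
```

```text
{'time_s': 0.0, 'joints': array([ 1.02859803e+00,  3.13430950e-01,  1.49843384e+00,  1.88766239e-05,
        1.33096541e+00, -2.23376577e-01]), 'dq': array([-8.76361267e-04, -1.81255412e-04,  1.02488914e-03, -1.31837925e-03,
       -8.06861795e-04, -3.51463504e-05]), 'tau': array([-4.07508924e-04, -4.12257206e+01, -2.59745872e+01, -2.05306233e-04,
        4.11805260e-03, -7.01256056e-06]), 'eef_pos': array([164.42493753, 498.32773072, 230.74603541]), 'ee_rot': array([ 2.34013591e-04,  8.10386219e-01,  5.85895719e-01, -5.72885457e-04]), 'force': array([-0.13976705,  0.36767457,  0.796491  ]), 'wrist_torque': array([ 4.03298728e-02, -3.72000287e-06,  2.91732040e-03]), 'grip_width': 1.0021998921681494}
scene {'fov_y': 53.204397202724394, 'cx': 284.27819880189656, 'cy': 205.08061991059944, 'distortion': array([0.00140541, 0.        , 0.        , 0.        , 0.        ]), 'R': array([[ 0.84853621,  0.5290265 ,  0.01082885],
       [ 0.30309623, -0.46917498, -0.82946219],
       [-0.43372685,  0.70711088, -0.55845789]]), 't': array([-522.53467358,  -82.07804017, 1202.5837184 ])}
top {'fov_
[... 189 characters left out ...]
0.99970791,  0.0074283 ],
       [-0.98322344, -0.02396241, -0.1808244 ],
       [ 0.18094958, -0.00314507, -0.98348734]]), 't': array([  25.94320119,  595.16607244, 1249.81014462])}
wrist {'fov_y': 61.6257804107531, 'cx': 283.29514157325536, 'cy': 211.94979074371102, 'distortion': array([0.0213005, 0.       , 0.       , 0.       , 0.       ]), 'hand_eye': array([[ 9.99998801e-01,  1.54823840e-03, -2.15561103e-05,
        -6.15854285e-01],
       [-1.48503882e-03,  9.62934025e-01,  2.69732937e-01,
        -6.90424404e+01],
       [ 4.38368004e-04, -2.69732582e-01,  9.62935170e-01,
        -1.42638979e+02],
       [ 0.00000000e+00,  0.00000000e+00,  0.00000000e+00,
         1.00000000e+00]])}
```

View pics/scene0.png

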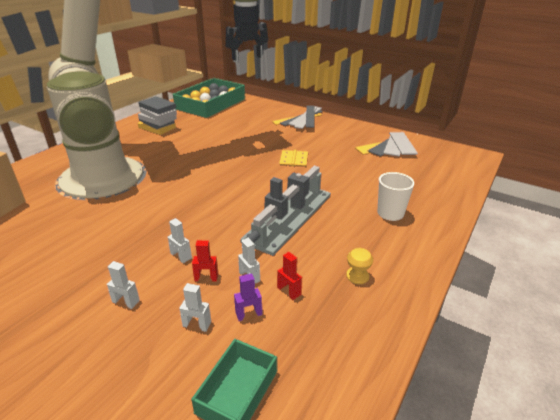

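View pics/top0.png

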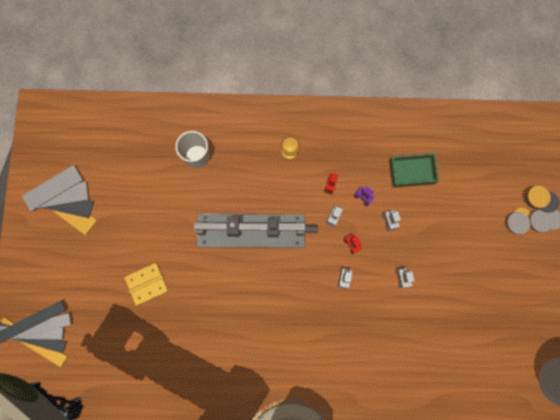

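View pics/wrist0.png

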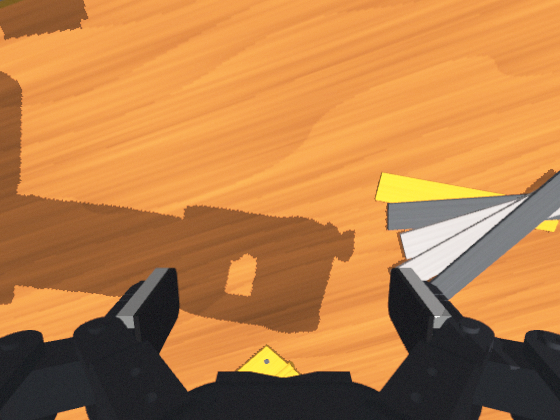

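The scene and top pictures show four aluminium spacers, at top px (335,216), (393,220), (346,278) and (406,278). Red look-alikes are at (331,183) and (354,243), and a purple one at (366,196). The jig is around (250,230). Next I'll enlarge a crop and take rough positions.

```bash
cat > h.py <<'E'
import numpy as np, cv2
from rig import monitor, vision
from scipy.spatial.transform import Rotation as Ro
def K(i):
    f=210/np.tan(np.radians(i["fov_y"]/2)); return np.array([[f,0,i["cx"]],[0,f,i["cy"]],[0,0,1]])
def pose(n,i,s=None):
    if n!="wrist": R=np.array(i["R"]);t=np.array(i["t"]); return R.T,-R.T@t
    q=s["ee_rot"]; Rt=Ro.from_quat([q[1],q[2],q[3],q[0]]).as_matrix(); H=np.array(i["hand_eye"])
    return Rt@H[:3,:3], Rt@H[:3,3]+s["eef_pos"]
def rays(n,uv,s=None):
    i=vision.camera_info(n); R,c=pose(n,i,s)
    x=cv2.undistortPoints(np.array(uv,float).reshape(-1,1,2),K(i),np.array(i["distortion"])).reshape(-1,2)
    return c,(R@np.c_[x,np.ones(len(x))].T).T
def onplane(n,uv,z,s=None):
    c,d=rays(n,uv,s); z=np.broadcast_to(z,len(d)); return c+d*((z-c[2])/d[:,2])[:,None]
def pts(n,depth,s=None):
    v,u=np.mgrid[:420,:560]; c,d=rays(n,np.c_[u.ravel(),v.ravel()],s)
    return (c+d*depth.reshape(-1,1)).reshape(420,560,3)
def shot(n,name):
    s=monitor.sense(); p,d=vision.capture(n); cv2.imwrite(f"pics/{name}.png",p[:,:,::-1])
    np.savez(f"pics/{name}.npz",p=p,d=d,pos=s["eef_pos"],q=s["ee_rot"]); return s,p,d
def load(name):
    z=np.load(f"pics/{name}.npz"); return {"eef_pos":z["pos"],"ee_rot":z["q"]},z["p"],z["d"]
def tri(a,b): # two (c,d) rays -> point, gap
    (c1,d1),(c2,d2)=a,b; A=np.c_[d1,-d2]; k=np.linalg.lstsq(A,c2-c1,rcond=None)[0]
    p,q=c1+k[0]*d1,c2+k[1]*d2; return (p+q)/2,np.linalg.norm(p-q)
E
python3 - <<'E'
from h import *
d=np.load("pics/top0.npy"); P=pts("top",d)
p=cv2.imread("pics/top0.png")
hsv=cv2.cvtColor(p,cv2.COLOR_BGR2HSV)
m=((P[...,2]>15)&(P[...,2]<160)&(hsv[...,1]<60)).astype(np.uint8)
n,l,st,c=cv2.connectedComponentsWithStats(m)
for k in range(1,n):
    if st[k,4]>25:
        q=P[l==k]; print(st[k],c[k].round(),q.mean(0).round(),q[:,2].max().round())
for uv in [(335,216),(393,220),(346,278),(406,278),(331,183),(354,243),(366,196),(290,148),(192,150),(414,170),(146,285)]: print(uv,onplane("top",[uv],60)[0].round())
cv2.imwrite("pics/crop0.png",cv2.resize(p[90:320,120:440],None,fx=2.4,fy=2.4,interpolation=2))
E
```

```text
[176 131  32  36 644] [192. 147.] [771. 280.  67.] 102.0
[ 23 166  60  44 798] [ 52. 188.] [659. 662.  18.] 25.0
[507 193  52  41 920] [534. 219.] [ 604. -646.   26.] 40.0
[327 207  15  19 169] [334. 216.] [ 592. -102.   66.] 100.0
[383 211  17  19 220] [392. 219.] [ 586. -254.   63.] 97.0
[ 195  215  122   28 1424] [252. 227.] [555. 110.  77.] 147.0
[339 269  13  19 188] [345. 278.] [ 431. -130.   66.] 98.0
[397 269  17  18 212] [405. 278.] [ 436. -285.   65.] 98.0
[   0  302   70   40 1109] [ 36. 323.] [299. 666.  20.] 30.0
[540 359  20  46 479] [552. 381.] [ 191. -642.   64.] 121.0
(335, 216) [ 592. -105.   60.]
(393, 220) [ 585. -257.   60.]
(346, 278) [ 431. -134.   60.]
(406, 278) [ 435. -288.   60.]
(331, 183) [681. -94.  60.]
(354, 243) [ 522. -155.   60.]
(366, 196) [ 648. -187.   60.]
(290, 148) [775.  17.  60.]
(192, 150) [763. 280.  60.]
(414, 170) [ 723. -316.   60.]
(146, 285) [402. 377.  60.]
```

View pics/crop0.png

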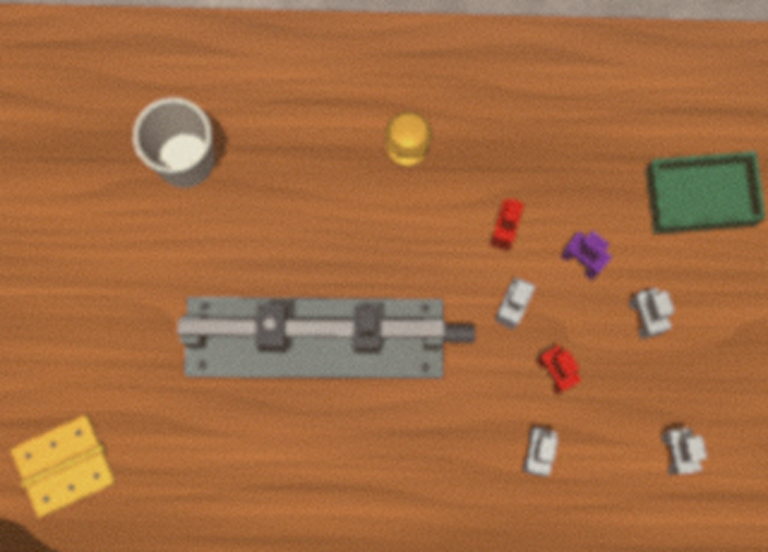

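```bash
python3 -m pendant '[[[-1,0.346,-0.61,0.06,-71.7],[-1,0.346,-0.61,0.06,-71.7],[-1,0.346,-0.61,0.06,-71.7],[-1,0.346,-0.61,0.06,-71.7],[-1,0.346,-0.61,0.06,-71.7],[-1,0.346,-0.61,0.06,-71.7],[-1,0.346,-0.61,0.06,-71.7],[-1,0.346,-0.61,0.06,-71.7],[-1,0.346,-0.61,0.06,-71.7],[-1,0.346,-0.61,0.06,-71.7],[-1,0.346,-0.61,0.06,-71.7],[-1,0.346,-0.61,0.06,-71.7],[-1,0.346,-0.61,0.06,-71.7],[-1,0.346,-0.61,0.06,-71.7],[-1,0.346,-0.61,0.06,-71.7],[-1,0.346,-0.61,0.06,-71.7],[-1,0.346,-0.61,0.06,-71.7],[-1,0.346,-0.61,0.06,-71.7]]]'
python3 -c "
from h import *
s,p,d=shot('wrist','w1'); print(s['time_s'],s['eef_pos'],s['ee_rot'])"
```

```text
time_s: 1.95
eef_pos: [510.2, -110.3, 291.6]
ee_rot: [0.0, 1.0, 0.001, 0.0]
force: [0.1, 0.2, 0.5]
grip_width: 1.002
1.95 [ 510.17613029 -110.25514844  291.55926068] [1.39222111e-05 9.99999461e-01 1.03335445e-03 1.00857931e-04]
```

View pics/w1.png

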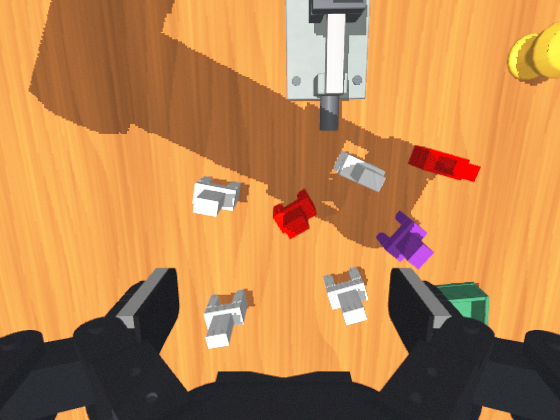

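The wrist view shows the four silver spacers: A (360,172), B (216,195), C (347,295) and D (226,318). The red and purple look-alikes are at (445,163), (295,213) and (407,240). The jig end is at top centre. I'll take a second, shifted view for stereo.

```bash
python3 -m pendant '[[[-1,0,0.1,0,0],[-1,0,0.1,0,0],[-1,0,0.1,0,0],[-1,0,0.1,0,0],[-1,0,0.1,0,0]]]'
python3 -c "
from h import *
s,p,d=shot('wrist','w2'); print(s['time_s'],s['eef_pos'],s['ee_rot'])"
python3 -m pendant '[[[-1,0,0.25,0.03,0],[-1,0,0.25,0.03,0],[-1,0,0.25,0.03,0],[-1,0,0.25,0.03,0],[-1,0,0.25,0.03,0],[-1,0,0.25,0.03,0],[-1,0,0.25,0.03,0],[-1,0,0.25,0.03,0]]]'
python3 -c "
from h import *
s,p,d=shot('wrist','w3'); print(s['time_s'],s['eef_pos'],s['ee_rot'])"
```

```text
time_s: 2.5
eef_pos: [510.4, -11.7, 291.4]
ee_rot: [0.0, 1.0, 0.0, 0.0]
force: [0.2, 0.4, 0.7]
grip_width: 0.998
2.5 [510.4351579  -11.73335612 291.40453031] [1.48404583e-04 9.99999950e-01 2.68031191e-04 7.21950467e-05]
time_s: 3.35
eef_pos: [510.9, 237.1, 321.0]
ee_rot: [0.0, 1.0, -0.001, -0.0]
force: [-0.3, 0.5, -0.7]
grip_width: 0.998
3.35 [510.946084   237.06945512 321.00852291] [ 2.42977248e-04  9.99999741e-01 -6.28436988e-04 -2.52184782e-04]
```

View pics/w2.png

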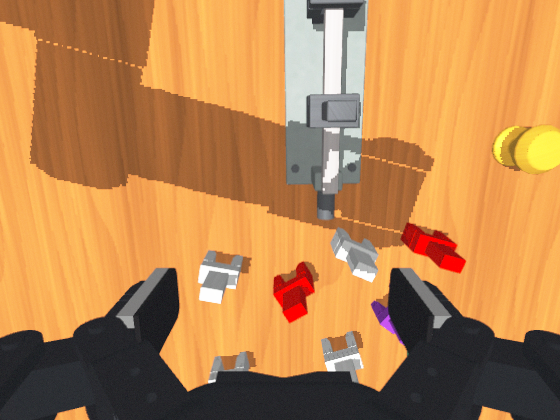

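View pics/w3.png

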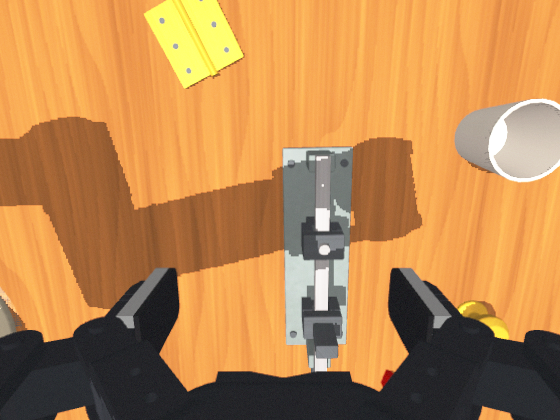

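Run:
```python
from h import *
def col(p): return cv2.cvtColor(p,cv2.COLOR_RGB2HSV)
for nm in ("w1","w2"):
    s,p,d=load(nm); P=pts("wrist",d,s); h=col(p)
    far=d>200
    m=(far&(h[...,1]<70)&(P[...,2]>8)&(P[...,1]<-60)&(d>0)).astype(np.uint8)
    n,l,st,c=cv2.connectedComponentsWithStats(m)
    for k in range(1,n):
        if st[k,4]<150: continue
        q=P[l==k]; zt=np.percentile(q[:,2],98)
        print(nm,c[k].round(),st[k,4],"zmax",zt.round(1))
        for a,b,nn in ((80,100,"tab"),(42,54,"crown")):
            r=q[(q[:,2]>a)&(q[:,2]<b)]
            if len(r)<20: continue
            rc=cv2.minAreaRect(r[:,:2].astype(np.float32)); print("  ",nn,len(r),"z",np.median(r[:,2]).round(1),"rect",np.round(rc[0],1),np.round(rc[1],1),round(rc[2],1),"mean",r.mean(0).round(1))
for nm in ("w2","w3"):
    s,p,d=load(nm); P=pts("wrist",d,s)
    X,Y,Z=P[...,0],P[...,1],P[...,2]
    J=(d>150)&(X>500)&(X<620)&(Y>-40)&(Y<275)
    b=J&(Z>76)&(Z<85)
    q=P[b]; print(nm,"bar z",np.median(q[:,2]),"y",q[:,1].min(),q[:,1].max())
    for y in range(-30,260,20):
        r=q[abs(q[:,1]-y)<4]
        if len(r)>5: print("  y",y,"x",np.percentile(r[:,0],[2,50,98]).round(1),len(r))
    t=P[J&(Z>88)]
    for y in range(-10,260,5):
        r=t[abs(t[:,1]-y)<2.5]
        if len(r)>5: print("  hi y",y,"x",np.percentile(r[:,0],[2,50,98]).round(1),"z",np.percentile(r[:,2],[5,50,95]).round(1))
    pl=P[J&(Z>7)&(Z<18)]; rc=cv2.minAreaRect(pl[:,:2].astype(np.float32)); print("plate",rc)
```

```text
w1 [360. 171.] 1092 zmax 93.1
   tab 440 z 91.8 rect [ 596.1 -105. ] [16.  24.3] 66.2 mean [ 595.  -104.2   91.1]
   crown 409 z 47.9 rect [ 596.1 -105. ] [23.9 45.8] 66.1 mean [588.5 -98.8  47.9]
w1 [214. 196.] 1305 zmax 93.1
   tab 448 z 91.8 rect [ 431.4 -132.6] [16.3 24.3] 79.7 mean [ 432.3 -131.5   90.8]
   crown 482 z 47.9 rect [ 431.4 -132.6] [24.3 46.2] 79.2 mean [ 436.  -129.3   47.8]
w1 [348. 297.] 1432 zmax 93.0
   tab 394 z 91.8 rect [ 587.9 -256.4] [23.9 16.2] 19.2 mean [ 587.3 -254.5   90.2]
   crown 492 z 48.1 rect [ 588.  -256.9] [45.7 24.5] 18.0 mean [ 586.4 -253.    47.9]
w1 [223. 319.] 1545 zmax 93.0
   tab 404 z 91.7 rect [ 435.6 -288.1] [24.9 16.3] 10.0 mean [ 436.2 -286.1   89.9]
   crown 454 z 48.1 rect [ 435.8 -288.6] [46.  24.7] 11.4 mean [ 438.4 -283.2   47.8]
w2 [356. 255.] 1407 zmax 93.1
   tab 418 z 91.8 rect [ 596.2 -105.3] [16.3 24.4] 66.3 mean [ 595.2 -103.8   90.5]
   crown 430 z 47.9 rect [ 596.4 -104.9] [24.7 46.8] 65.9 mean [591.5 -98.3  47.8]
w2 [217. 277.] 1447 zmax 93.2
   tab 411 z 91.8 rect [ 431.6 -133.3] [17.  24.1] 78.8 mean [ 432.3 -131.  
[... 1859 characters left out ...]
.5 141.2]
  hi y 60 x [534.1 553.5 578.2] z [ 95.3 138.9 140.9]
  hi y 65 x [538.2 556.1 574.8] z [ 95.8 118.4 140.2]
  hi y 70 x [533.6 553.5 577.4] z [90.2 96.  97.3]
  hi y 75 x [535.8 559.6 578.1] z [88.6 92.4 96.4]
  hi y 145 x [532.7 542.4 563.4] z [94.5 95.4 96.9]
  hi y 150 x [532.6 554.6 576.7] z [94.8 95.8 97. ]
  hi y 155 x [532.2 551.6 576.8] z [ 94.7  96.  102. ]
  hi y 160 x [532.6 554.1 576.6] z [ 94.7  96.2 103.5]
  hi y 165 x [532.  554.5 576.6] z [ 94.7  96.2 103.2]
  hi y 170 x [533.  555.  576.8] z [94.6 95.8 97.1]
  hi y 175 x [532.6 555.9 576.6] z [89.  95.  96.8]
plate ((555.8489379882812, 119.05944061279297), (90.2220458984375, 289.60870361328125), 0.9903067946434021)
```

Run:
```python
from h import *
for nm in ("w2","w3"):
    s,p,d=load(nm); P=pts("wrist",d,s); X,Y,Z=P[...,0],P[...,1],P[...,2]
    t=P[(d>150)&(abs(X-555)<19)&(Z>93)&(Z<98)&(Y>30)&(Y<200)]
    a=t[t[:,1]<110]; b=t[t[:,1]>110]
    print(nm,"collar y",a[:,1].min(),a[:,1].max(),"stop y",b[:,1].min(),b[:,1].max())
    u=P[(d>150)&(abs(X-555)<25)&(Z>137)&(Y<110)&(Y>30)]
    print("tab",cv2.minAreaRect(u[:,:2].astype(np.float32)),u[:,2].mean())
# triangulate tab-top/crown markers between w1,w2: project w1 tab-top centre and match by tab-top masks' rect corners
out={}
for nm in ("w1","w2"):
    s,p,d=load(nm); P=pts("wrist",d,s)
    for k,(x,y) in {"A":(596,-105),"B":(431.5,-133)}.items():
        m=((np.hypot(P[...,0]-x,P[...,1]-y)<18)&(P[...,2]>89.5)).astype(np.uint8)
        c=max(cv2.findContours(m,0,2)[0],key=cv2.contourArea); uv=cv2.minAreaRect(c)[0]
        cc,dd=rays("wrist",[uv],s); out[nm,k]=(cc,dd[0])
for k in "AB": print(k,tri(out["w1",k],out["w2",k]))
s,p,d=load("w1"); cv2.imwrite("pics/w1c.png",cv2.resize(p[140:350,180:500,::-1],None,fx=2.4,fy=2.4))
```

```text
w2 collar y 43.57518985825735 72.88644256795637 stop y 145.0956183195006 148.29726536495303
tab ((556.2544555664062, 58.480411529541016), (15.425033569335938, 23.966459274291992), 89.93661499023438) 139.85167774829824
w3 collar y 43.45315089136295 73.9052869639057 stop y 146.13590111191795 176.63859180830582
tab ((556.422119140625, 58.759765625), (23.054912567138672, 16.954097747802734), 3.2673566341400146) 139.9304634657995
A (array([ 595.76281628, -104.66280542,   92.83673543]), np.float64(0.32918390723732954))
B (array([ 432.06997145, -132.01591382,   93.06921855]), np.float64(0.21730514978820042))
```

View pics/w1c.png

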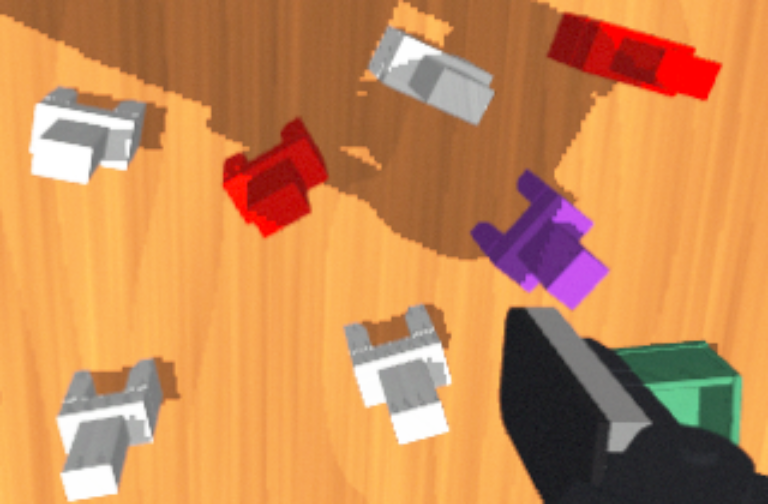

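The crop confirms that A and B, the two I'll use, are silver and upside-down-U shaped, so they are neither red nor purple. The gap is about 72.5 mm, so two spacers (48 mm) need about 24.5 mm of travel against a limit of 36. I'll pick B first: tab (431.5,-133), yaw -10.5°.

```bash
python3 -m pendant '[[[-1,-0.079,-0.371,-0.16,-10.5],[-1,-0.079,-0.371,-0.16,-10.5],[-1,-0.079,-0.371,-0.16,-10.5],[-1,-0.079,-0.371,-0.16,-10.5],[-1,-0.079,-0.371,-0.16,-10.5],[-1,-0.079,-0.371,-0.16,-10.5],[-1,-0.079,-0.371,-0.16,-10.5],[-1,-0.079,-0.371,-0.16,-10.5],[-1,-0.079,-0.371,-0.16,-10.5],[-1,-0.079,-0.371,-0.16,-10.5],[-1,-0.079,-0.371,-0.16,-10.5],[-1,-0.079,-0.371,-0.16,-10.5],[-1,-0.079,-0.371,-0.16,-10.5]]]' 50
python3 -c "
from h import *
s,p,d=shot('wrist','w4'); print(s['eef_pos'],np.degrees(2*np.arctan2(s['ee_rot'][2],s['ee_rot'][1])))
P=pts('wrist',d,s); q=P[(np.hypot(P[...,0]-431.5,P[...,1]+133)<35)&(P[...,2]>42)&(P[...,2]<53)]
print(cv2.minAreaRect(q[:,:2].astype(np.float32)))
q=P[(np.hypot(P[...,0]-431.5,P[...,1]+133)<25)&(P[...,2]>88)&(P[...,2]<95)]
print(cv2.minAreaRect(q[:,:2].astype(np.float32)))"
```

```text
time_s: 4.7
eef_pos: [432.0, -131.6, 161.8]
ee_rot: [0.0, 0.996, -0.09, 0.0]
force: [-0.2, 0.1, 0.2]
grip_width: 1.001
[ 431.97035132 -131.55631445  161.81475032] -10.367138830552753
((431.2757873535156, -132.37991333007812), (23.95123291015625, 46.034706115722656), 78.85150909423828)
((431.3678283691406, -132.3367156982422), (15.78078556060791, 23.73819351196289), 79.40300750732422)
```

View pics/w4.png

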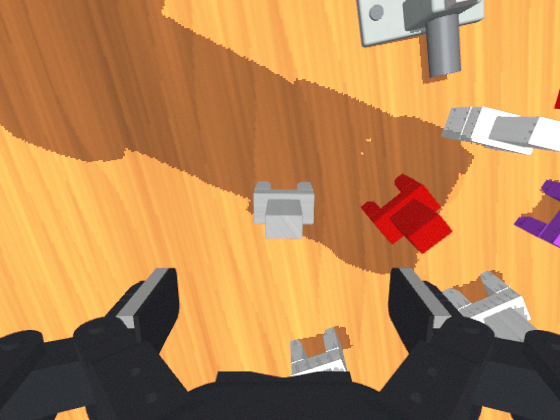

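The wrist view shows spacer B at (284,205), square between the fingers, with the red decoy clear at (410,220). I'll descend and grip.

```bash
python3 -m pendant '[[[-1,-0.0005,-0.0008,-0.05,-0.5],[-1,-0.0005,-0.0008,-0.1,-0.5],[-1,-0.0005,-0.0008,-0.106,-0.5],[-1,-0.0005,-0.0008,-0.106,-0.5],[1,-0.0005,-0.0008,-0.106,-0.5],[1,-0.0005,-0.0008,-0.106,-0.5],[1,-0.0005,-0.0008,-0.106,-0.5],[1,-0.0005,-0.0008,-0.106,-0.5],[1,-0.0005,-0.0008,-0.106,-0.5],[1,-0.0005,-0.0008,-0.106,-0.5],[1,-0.0005,-0.0008,-0.106,-0.5],[1,-0.0005,-0.0008,-0.106,-0.5]]]' 50
```

```text
time_s: 5.95
eef_pos: [431.5, -133.5, 56.1]
ee_rot: [0.0, 0.995, -0.096, 0.001]
force: [-1.1, 1.1, 6.3]
grip_width: 0.277
```

```bash
python3 -m pendant '[[[1,0,0,0.05,0],[1,0,0,0.1,0],[1,0,0,0.16,0],[1,0.124,0.262,0.16,12],[1,0.124,0.262,0.16,12],[1,0.124,0.262,0.16,12],[1,0.124,0.262,0.16,12],[1,0.124,0.262,0.16,12],[1,0.124,0.262,0.16,12],[1,0.124,0.262,0.16,12],[1,0.124,0.262,0.16,12],[1,0.124,0.262,0.16,12],[1,0.124,0.262,0.16,12],[1,0.124,0.262,0.16,12]]]'
python3 -c "
from h import *
s,p,d=shot('wrist','w5'); print(s['eef_pos'],s['force'],np.degrees(2*np.arctan2(s['ee_rot'][2],s['ee_rot'][1])))
P=pts('wrist',d,s);Z=P[...,2]
m=(np.hypot(P[...,0]-555,P[...,1]-129)<45)
q=P[m&(Z>150)&(Z<225)&(d>100)]; print(np.percentile(q[:,2],[1,50,99]))
c=P[m&(Z>203)&(Z<212)]; print(len(c),len(c)>3 and cv2.minAreaRect(c[:,:2].astype(np.float32)), np.median(c[:,2]))"
```

```text
time_s: 7.35
eef_pos: [554.9, 127.9, 215.5]
ee_rot: [0.0, 1.0, 0.008, 0.0]
force: [0.6, 0.1, -0.5]
grip_width: 0.277
[554.9450162  127.89500495 215.48821009] [ 0.59319165  0.08471557 -0.50320702] 0.9560973350011795
[163.18390954 206.94128649 224.61151525]
1704 ((554.201904296875, 134.6929168701172), (45.8918342590332, 13.026277542114258), 1.33148992061615) 207.24615844912722
```

View pics/w5.png

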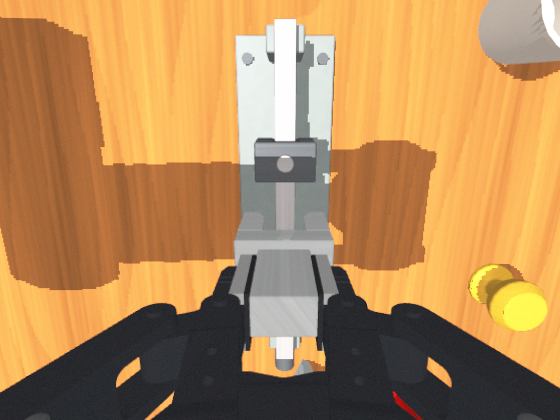

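The wrist view shows the spacer held square at (285,285), above the bar and short of the stop (285,160). Its centre is at y≈129 and it needs to drop 111 mm.

```bash
python3 -m pendant '[[[1,0.0006,0,-0.04,0],[1,0.0006,0,-0.06,0],[1,0.0006,0,-0.08,0],[1,0.0006,0,-0.09,0],[1,0.0006,0,-0.1,0],[1,0.0006,0,-0.106,0],[1,0.0006,0,-0.11,0],[1,0.0006,0,-0.11,0],[1,0.0006,0,-0.11,0]]]'
```

```text
time_s: 8.3
eef_pos: [555.9, 128.8, 105.8]
ee_rot: [-0.0, 1.0, 0.009, 0.0]
force: [0.4, 0.7, -1.0]
grip_width: 0.273
```

```bash
python3 -m pendant '[[[1,0,0,-0.001,0],[1,0,0,-0.001,0],[-1,0,0,-0.001,0],[-1,0,0,-0.001,0],[-1,0,0,-0.001,0],[-1,0,0,-0.001,0],[-1,0,0,-0.001,0],[-1,0,0,-0.001,0],[-1,0,0,-0.001,0],[-1,0,0,0.05,0],[-1,0,0,0.11,0],[-1,0,0,0.11,0],[-1,0,0,0.11,0],[-1,0,0,0.11,0]]]'
python3 -c "
from h import *
s,p,d=shot('wrist','w6'); print(s['eef_pos'],s['force'])
P=pts('wrist',d,s);Z=P[...,2]
m=(np.hypot(P[...,0]-555,P[...,1]-129)<30)&(P[...,1]<143)
for a,b in ((92,100),(136,144)):
  c=P[m&(Z>a)&(Z<b)]; print(len(c),cv2.minAreaRect(c[:,:2].astype(np.float32)), np.median(c[:,2]))"
```

```text
time_s: 9.7
eef_pos: [555.1, 128.7, 213.8]
ee_rot: [0.0, 1.0, 0.009, -0.001]
force: [-0.4, -0.1, -0.6]
grip_width: 0.998
[555.10985    128.71095766 213.78178231] [-0.36380799 -0.14772311 -0.60780135]
1032 ((555.1049194335938, 129.61717224121094), (46.14606857299805, 24.35214614868164), 1.4640767574310303) 95.88316893175497
900 ((555.1995849609375, 129.91749572753906), (23.468250274658203, 16.042768478393555), 1.4542393684387207) 139.85629489848338
```

View pics/w6.png

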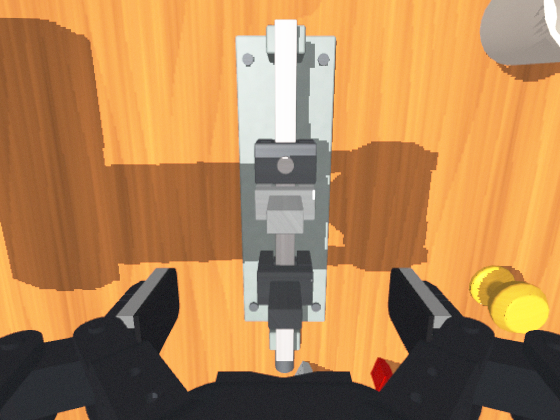

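Spacer B is seated at (285,205) in the picture: crown top 95.9 mm, tab centre (555.2,129.9). Next is spacer A.

```bash
python3 -m pendant '[[[-1,0.041,-0.234,0,-25],[-1,0.041,-0.234,0,-25],[-1,0.041,-0.234,0,-25],[-1,0.041,-0.234,0,-25],[-1,0.041,-0.234,0,-25],[-1,0.041,-0.234,0,-25],[-1,0.041,-0.234,-0.05,-25],[-1,0.041,-0.234,-0.05,-25],[-1,0.041,-0.234,-0.05,-25],[-1,0.041,-0.234,-0.05,-25]]]' 50
python3 -c "
from h import *
s,p,d=shot('wrist','w7'); print(s['eef_pos'],np.degrees(2*np.arctan2(s['ee_rot'][2],s['ee_rot'][1])))
P=pts('wrist',d,s); q=P[(np.hypot(P[...,0]-596,P[...,1]+105)<35)&(P[...,2]>42)&(P[...,2]<53)]
print(cv2.minAreaRect(q[:,:2].astype(np.float32)))
q=P[(np.hypot(P[...,0]-596,P[...,1]+105)<25)&(P[...,2]>88)&(P[...,2]<95)]
print(cv2.minAreaRect(q[:,:2].astype(np.float32)))"
```

```text
time_s: 10.75
eef_pos: [597.3, -104.9, 167.1]
ee_rot: [0.0, 0.978, -0.207, 0.001]
force: [-0.8, 0.8, -0.9]
grip_width: 1.0
[ 597.30948792 -104.90606831  167.05440399] -23.920070538245085
((596.6258544921875, -105.19202423095703), (24.050477981567383, 46.10976028442383), 66.0466079711914)
((596.462158203125, -105.2738037109375), (16.614330291748047, 23.67227554321289), 66.60893249511719)
```

View pics/w7.png

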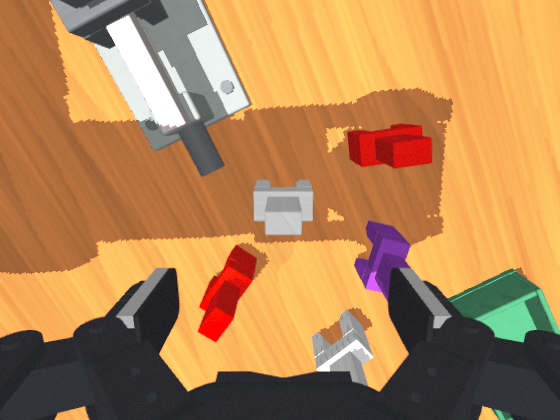

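Spacer A is silver, at (284,207), square in the jaws. The decoys at (390,148), (230,290) and (383,257) are clear.

```bash
python3 -m pendant '[[[-1,-0.0005,-0.0003,-0.05,0],[-1,-0.0005,-0.0003,-0.1,0],[-1,-0.0005,-0.0003,-0.109,0],[-1,-0.0005,-0.0003,-0.109,0],[1,-0.0005,-0.0003,-0.109,0],[1,-0.0005,-0.0003,-0.109,0],[1,-0.0005,-0.0003,-0.109,0],[1,-0.0005,-0.0003,-0.109,0],[1,-0.0005,-0.0003,-0.109,0],[1,-0.0005,-0.0003,-0.109,0],[1,-0.0005,-0.0003,-0.109,0],[1,-0.0005,-0.0003,-0.109,0]]]' 50
```

```text
time_s: 12.0
eef_pos: [596.6, -105.7, 57.2]
ee_rot: [0.0, 0.978, -0.208, 0.001]
force: [-0.9, 0.3, 6.8]
grip_width: 0.271
```

```bash
python3 -m pendant '[[[1,0,0,0.05,0],[1,0,0,0.1,0],[1,0,0,0.16,0],[1,0,0,0.16,0],[1,-0.041,0.2,0.16,25],[1,-0.041,0.2,0.16,25],[1,-0.041,0.2,0.16,25],[1,-0.041,0.2,0.16,25],[1,-0.041,0.2,0.16,25],[1,-0.041,0.2,0.16,25],[1,-0.041,0.2,0.16,25],[1,-0.041,0.2,0.16,25],[1,-0.041,0.2,0.16,25]]]'
python3 -c "
from h import *
s,p,d=shot('wrist','w8'); print(s['eef_pos'],s['force'],np.degrees(2*np.arctan2(s['ee_rot'][2],s['ee_rot'][1])))
P=pts('wrist',d,s);Z=P[...,2]
m=(np.hypot(P[...,0]-555,P[...,1]-95)<45)
c=P[m&(Z>203)&(Z<212)]; print(len(c),len(c)>3 and cv2.minAreaRect(c[:,:2].astype(np.float32)), np.median(c[:,2]),c[:,1].max())"
```

```text
time_s: 13.3
eef_pos: [555.4, 93.4, 216.0]
ee_rot: [0.0, 1.0, 0.008, -0.0]
force: [-0.2, 0.9, -2.1]
grip_width: 0.272
[555.38692821  93.36961876 216.02450395] [-0.20564287  0.92138537 -2.14880922] 0.9380789937701779
1688 ((554.6480102539062, 100.0136489868164), (45.98823165893555, 13.312789916992188), 1.0644444227218628) 206.68079596906983 106.76587168762403
```

View pics/w8.png

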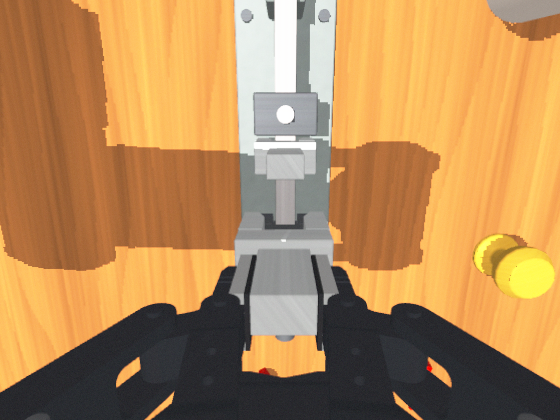

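Spacer A is held square at (285,285), centred at y≈94.7. That leaves about 9 mm to the collar and 11 mm to the first spacer. Lowering and releasing.

```bash
python3 -m pendant '[[[1,0.0008,0,-0.04,0],[1,0.0008,0,-0.06,0],[1,0.0008,0,-0.08,0],[1,0.0008,0,-0.09,0],[1,0.0008,0,-0.1,0],[1,0.0008,0,-0.106,0],[1,0.0008,0,-0.11,0],[1,0.0008,0,-0.11,0],[1,0.0008,0,-0.11,0]]]'
```

```text
time_s: 14.25
eef_pos: [556.2, 94.5, 106.8]
ee_rot: [0.0, 1.0, 0.009, 0.0]
force: [-0.2, -0.8, -1.2]
grip_width: 0.276
```

```bash
python3 -m pendant '[[[1,0,0,-0.001,0],[1,0,0,-0.001,0],[-1,0,0,-0.001,0],[-1,0,0,-0.001,0],[-1,0,0,-0.001,0],[-1,0,0,-0.001,0],[-1,0,0,-0.001,0],[-1,0,0,-0.001,0],[-1,0,0,-0.001,0],[-1,0,0,0.05,0],[-1,0,0,0.09,0],[-1,0,0,0.09,0],[-1,0,0,0.09,0],[-1,0,0,0.09,0]]]'
python3 -c "
from h import *
s,p,d=shot('wrist','w9'); print(s['eef_pos'],s['force'])
P=pts('wrist',d,s);Z=P[...,2]
for y0 in (95,130):
 m=(abs(P[...,0]-555)<28)&(abs(P[...,1]-y0)<13.5)
 for a,b in ((92,100),(136,144)):
  c=P[m&(Z>a)&(Z<b)]; print(y0,len(c),cv2.minAreaRect(c[:,:2].astype(np.float32)), np.median(c[:,2]))
c=P[(abs(P[...,0]-555)<28)&(abs(P[...,1]-58)<13.5)&(Z>136)]; print('ctab',cv2.minAreaRect(c[:,:2].astype(np.float32)))
"
```

```text
time_s: 15.65
eef_pos: [555.4, 94.5, 195.0]
ee_rot: [-0.0, 1.0, 0.009, -0.001]
force: [0.3, 0.8, 0.1]
grip_width: 1.002
[555.38414993  94.4641895  194.97644473] [0.28923157 0.82710795 0.13323149]
95 1172 ((555.4216918945312, 95.65699005126953), (46.08504104614258, 23.691539764404297), 1.2556970119476318) 95.89352063152485
95 1088 ((555.420654296875, 95.45313262939453), (24.00983238220215, 16.270523071289062), 1.3507050275802612) 139.88228569972077
130 1215 ((554.9794921875, 129.48379516601562), (46.041290283203125, 24.208925247192383), 1.2588598728179932) 95.86887093638259
130 1205 ((555.0341186523438, 129.5849609375), (23.535289764404297, 16.212120056152344), 0.9285813570022583) 139.9154511840367
ctab ((556.544189453125, 58.914634704589844), (23.12593650817871, 16.924211502075195), 0.9775922894477844)
```

View pics/w9.png

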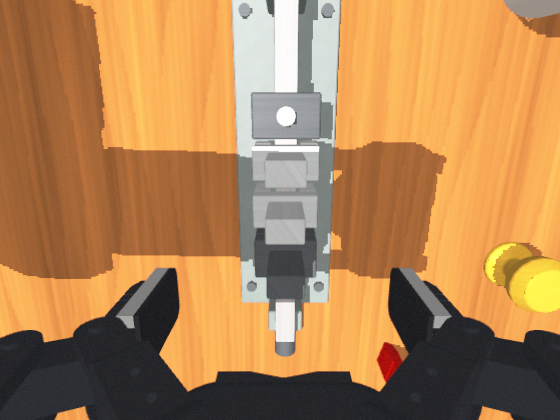

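Both are seated, at (286,170) and (286,222) in the picture, with crown tops at 95.9 mm. The collar tab is at (556.4,58.8). I'll grip it and push to +y.

```bash
python3 -m pendant '[[[-1,0.001,-0.0357,0,0],[-1,0.001,-0.0357,0,0],[-1,0.001,-0.0357,-0.04,0],[-1,0.001,-0.0357,-0.07,0],[-1,0.001,-0.0357,-0.09,0],[-1,0.001,-0.0357,-0.09,0],[1,0.001,-0.0357,-0.09,0],[1,0.001,-0.0357,-0.09,0],[1,0.001,-0.0357,-0.09,0],[1,0.001,-0.0357,-0.09,0],[1,0.001,-0.0357,-0.09,0],[1,0.001,-0.0357,-0.09,0],[1,0.001,-0.0357,-0.09,0],[1,0.001,-0.0357,-0.09,0]]]' 70
```

```text
time_s: 17.1
eef_pos: [557.2, 58.7, 107.1]
ee_rot: [0.0, 1.0, 0.009, 0.0]
force: [-2.7, -0.1, 6.2]
grip_width: 0.268
```

```bash
python3 -m pendant '[[[1,0,0.004,0,0],[1,-0.0001,0.008,0,0],[1,-0.0002,0.012,0,0],[1,-0.0003,0.016,0,0],[1,-0.0003,0.02,0,0],[1,-0.0003,0.02,0,0]]]'
python3 -m pendant '[[[1,0,0.001,0,0],[1,0,0.002,0,0],[1,0,0.003,0,0],[1,0,0.003,0,0],[1,0,0.003,0,0]]]'
python3 -m pendant '[[[1,0,0.001,0,0],[1,0,0.002,0,0],[1,0,0.002,0,0],[1,0,0.002,0,0]]]'
```

```text
time_s: 17.7
eef_pos: [556.9, 78.4, 107.1]
ee_rot: [0.001, 1.0, 0.009, 0.0]
force: [-2.4, -3.6, 6.7]
grip_width: 0.269
time_s: 18.2
eef_pos: [556.8, 80.8, 107.1]
ee_rot: [0.001, 1.0, 0.009, 0.0]
force: [-3.3, -5.5, 6.5]
grip_width: 0.271
time_s: 18.6
eef_pos: [556.8, 82.8, 107.1]
ee_rot: [0.001, 1.0, 0.009, 0.0]
force: [-3.4, -6.3, 5.9]
grip_width: 0.272
```

```bash
python3 -m pendant '[[[1,0,0.001,0,0],[1,0,0.001,0,0],[1,0,0.001,0,0]]]'
python3 -m pendant '[[[1,0,0.001,0,0],[1,0,0.001,0,0],[1,0,0.001,0,0]]]'
python3 -m pendant '[[[1,0,0.001,0,0],[1,0,0.001,0,0],[1,0,0.001,0,0]]]'
```

```text
time_s: 18.9
eef_pos: [556.8, 83.2, 107.1]
ee_rot: [0.001, 1.0, 0.009, 0.0]
force: [-5.1, -9.8, 6.2]
grip_width: 0.267
time_s: 19.2
eef_pos: [556.8, 83.2, 107.1]
ee_rot: [0.002, 1.0, 0.009, -0.0]
force: [-4.8, -14.6, 7.8]
grip_width: 0.266
time_s: 19.5
eef_pos: [556.8, 83.2, 107.1]
ee_rot: [0.003, 1.0, 0.009, -0.0]
force: [-6.1, -21.0, 6.5]
grip_width: 0.27
```

```bash
python3 -m pendant '[[[1,0,0.001,0,0],[1,0,0.001,0,0],[1,0,0.001,0,0],[1,0,0.001,0,0],[1,0,0.001,0,0],[1,0,0.001,0,0],[1,0,0.001,0,0],[1,0,0.001,0,0]]]'
python3 -c "
from h import *
for n in ('wrist','scene','top'):
  s,p,d=shot(n,n+'10'); print(s['eef_pos'],s['force'])
  P=pts(n,d,s);Z=P[...,2]; m=(abs(P[...,0]-555)<26)&(P[...,1]>97)&(P[...,1]<143)&(d>100)
  for a,b in ((93,98),(137,143)):
    c=P[m&(Z>a)&(Z<b)]
    if len(c)>9: print(n,len(c),np.median(c[:,2]),c.min(0).round(1),c.max(0).round(1))
p=cv2.imread('pics/scene10.png')[150:270,220:360]; cv2.imwrite('pics/s10c.png',cv2.resize(p,None,fx=5,fy=5,interpolation=2))"
```

```text
time_s: 20.3
eef_pos: [556.8, 83.2, 107.1]
ee_rot: [0.004, 1.0, 0.009, -0.0]
force: [-6.3, -27.0, 6.9]
grip_width: 0.269
[556.79199233  83.2454737  107.12401445] [ -6.28400508 -27.01002654   6.93334938]
wrist 3463 95.96231020346309 [531.9  97.   93.2] [578.5 143.   98. ]
wrist 7153 139.93116159856547 [542.9 101.9 137. ] [567.1 142.1 142.1]
[556.78237979  83.23228242 107.13876168] [ -6.67019976 -26.87627935   7.32212947]
scene 61 95.42065410109717 [563.7  97.7  93.2] [579.6 142.2  97. ]
scene 11 138.98360176194603 [543.   98.3 138.4] [563.1 139.5 140.4]
[556.78676749  83.21964853 107.12830561] [ -5.75880837 -26.94149574   8.01699983]
top 12 140.60440207191766 [547.  127.1 138.8] [552.  139.4 142.5]
```

View pics/wrist10.png

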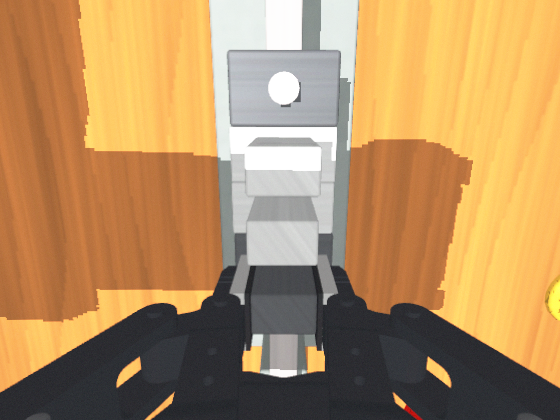

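View pics/s10c.png

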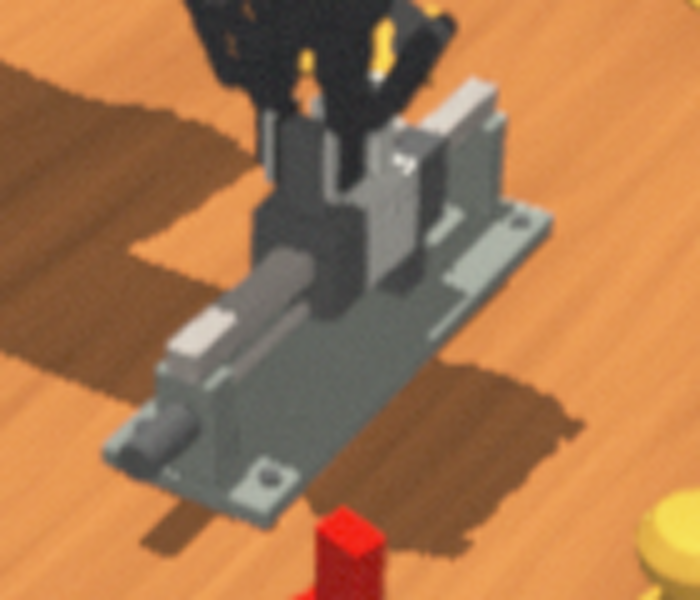

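The row is tight from stop to collar. In the wrist view the spacers at (284,165) and (284,230) show no gaps against the stop at y≈125. Crown tops are at 96 mm, tabs at 140 mm, and the steady push is 27 N at 24.5 mm of travel. Handing in now.

```bash
python3 -c "
from rig import order,monitor
print(order.finish_job()); s=monitor.sense(); print(s['time_s'],s['force'],s['eef_pos'])"
```

```text
the job is handed in; nothing more can be done
None
the job is handed in; nothing more can be done
```

I hung two silver spacers astride the bar between stop and collar, then gripped the collar tab and pushed the collar against them. The job was handed in at about 20.5 s with the grip (70 N setting) and the push held.

**Last checks:**
- **Clamping:** the collar stopped at about 24.5 mm of travel, short of the 36 mm limit and as the 72.5 mm gap predicted. The push then rose to a steady 27 N with no further movement, and the pictures show no gaps in the row.
- **Seating:** both spacers' crown tops measured 96 mm and their tab tops 140 mm, as expected for seated spacers.
- **Bystanders:** I did not touch the door knob, hinge, tub, tin or look-alikes.

No check failed. Two limits remain: the forces on the stop and on each spacer could only be inferred from the wrist force. The force reading taken after hand-in was refused, so nothing confirms the final second.

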